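Pin the swing-away work rest of a disc grinder

TASK

The grinder has a fresh disc: swing the work rest back in front of it and lock it with the red-headed pin from the tool block, pushed down through the fork and the rest's lug until its head sits flat on the fork. The lug is clamped in slots, so where its hole meets the fork's must be found by feel, somewhere short of the rest's stop; after that the pin must be pressed past a spring detent. Do not force anything, and leave the other tools standing in the block.

Things in the scene. Friction and masses are not known exactly. Their poses are not given: they have to be found in the camera images.
- grinder: Blue bench disc grinder, bolted down; place and yaw vary. Origin on the bench below the disc's face, z up. The red-brown 200 mm disc (axis along y, 140 mm up) faces -y, where the work rest swings; the green motor is on the +y side (top at 245 mm). In this frame the fork stands at (-145, -55) mm, the rest's pivot at (145, -55) mm.
- rest (a joint): Swing angle of the work rest about its vertical pivot, rad: 0 = plate parallel to the disc; grows as it swings away from the disc, counter-clockwise from above (starts at 0.4 to 0.75); a stop screw ends it at -0.034. The holes line up somewhere between -0.025 and 0.025, elsewhere each time. Friction (0.35 N m, about 2 N at the edge) keeps it where it is left.
- rest_edge (a point): Good place to push: on the outer edge (away from the disc) of the rest's 180 x 90 mm aluminium table plate, half-way up its thickness (plate 130 to 140 mm above the bench), 160 mm along the rest from the pivot and 45 mm to the outer side of its centre line. Moves with the rest: -y points straight out of the edge, -x along it to the fork end. Under the edge 100 mm are free, and 15 mm inwards.
- fork_hole (a point): Centre of the hole's mouth on the upper cheek's flat top, 110 mm above the bench; axes as the grinder. Fork: two steel cheeks 12 mm thick, 44 mm wide (tops at 110 and 74 mm), open to -y, web at +y no higher; holes 13.5 and 14.5 mm. A spring ball in the lower cheek, 68 mm up, stops the pin about 20 mm short of home; from there on it takes 6 to 12 N. Free above; the rest's plate begins 75 mm to +x.
- rest_handle (a point): Middle of the black upright handle on the rest's plate, 16 mm thick, 40 mm high (140 to 180 mm above the bench), 125 mm along the rest from the pivot and 18 mm to the outer side: for pushing or pulling the rest either way.
- rest_pivot (a point): Point on the rest's pivot axis, 86 mm above the bench. At the rest's far end, 290 mm from the pivot, a lug 18 mm thick (77 to 95 mm above the bench) with a 13.5 mm hole passes between the fork's cheeks, reaching 21 mm from the hole on either side. The lug is clamped in slots: its hole lies up to 7 mm off the rest's centre line (y), to either side, a setting that nothing here measures.
- pin_mid (a point): Middle of the red-headed lock pin, 36 mm above its tip; z from tip to head. Overall 72 mm: steel shank 12 mm thick, 60 mm long, its tip bevelled by 2 mm; red round head 26 mm across, 12 mm high. About 0.1 kg. Stands tip down in one of the five front-row holes of the block, the head's underside 25 mm above the block.
- pin_head (a point): Middle of the pin's red head, 30 mm above pin_mid.
- pin_seat (a point): Centre of the underside of the pin's head, 24 mm above pin_mid; it meets fork_hole when the pin is home.
- rack: Brown wooden tool block, fixed, 112 (x) x 190 (y) x 45 mm high, origin under its centre. Front row: five holes, 14 mm wide, 35 mm deep, at x = -30 mm, 36 mm apart along y; back row: three at x = +32 mm. Along the row only 10 to 20 mm are free beside the pin's head; across it (along x) 37 mm or more on both sides. Nothing in it stands higher than 110 mm.
- drift_mid (a point): Tool standing in the block's front row: plain brass drift, 12 mm thick, 80 mm long; this point is 36 mm above its lower end.
- punch_mid (a point): Tool standing in the block's front row: steel punch with a dark 16 mm grip, 87 mm long; this point is 36 mm above its lower end.
- awl_mid (a point): Tool standing in the block's front row: awl with a light wooden 22 mm handle, 94 mm long; this point is 36 mm above its lower end.
- knobpin_mid (a point): Tool standing in the block's front row: a different pin with a black 20 mm knob, 76 mm long (not the one wanted); this point is 36 mm above its lower end.
- nutdriver_mid (a point): Tool standing in the block's back row: nut driver with a yellow 20 mm handle, 90 mm long; this point is 36 mm above its lower end.
- chisel_mid (a point): Tool standing in the block's back row: dark steel rod chisel, 12 mm thick, 86 mm long; this point is 36 mm above its lower end.
- fileknob_mid (a point): Tool standing in the block's back row: small file with a 24 mm brown wooden handle, 88 mm long; this point is 36 mm above its lower end.
Not all that is in view belongs to the job. Leave any white look-alike of the part that bears pin_mid alone. What is shaped like the part that bears punch_mid but orange is not meant.

How it is judged:
By the outcome, as a careful person would: the job done as asked, in the order asked, and still so for the second after the job is handed in, with the robot touching nothing.
It also fails if it takes over 72 s, if anything falls off the work surface, if the arm or the gripper's body presses on something with over 40 N, if the wrist force passes 120 N, or if a joint passes its speed limit or range.

ROBOT

A 6-joint arm with a two-finger parallel gripper is mounted at the origin on the work surface. World frame = base frame: x ahead of the robot, y to its left, z up, the work surface at z = 0. Lengths are in m, angles in rad, forces in N, time in s.
With the tool pointing down it reaches from about 0.275 to 0.825 m from the base axis. Payload 5.2 kg.
Tool frame: the origin (TCP) lies at the very end of the fingers, on their centre line; the grasp point (between the pads) lies 19 mm behind it; z points along the fingers, y is the line along which they close (so a half turn about z gives the same grasp; the last joint's range is limited). The gripper opens to 93 mm and grips with 3 to 60 N. Pads are 15 mm wide; open, the fingers measure 128 mm over their backs; the gripper's body (75 mm by 188 mm) begins 65 mm behind the grasp point.
Start: joints at [-1.537, 0.259, 1.535, -0, 1.348, -0.203], TCP at [0.129, -0.535, 0.19] pointing down, gripper open.
Joint ranges: [-3.14, 3.14], [-0.91, 2.08], [0.19, 2.58], [-1.22, 4.36], [0.22, 2.71], [-3.12, 3.12]. Speed limits (rad/s): [2.57, 2.57, 3.14, 3.14, 3.14, 3.14].

INTERFACE

Orientations are given as a unit quaternion [w, x, y, z].
In Python, from bench import env gives the robot as it stands. The module is installed in compiled form; this text tells all that it offers.
- The arm moves only by the tool jog_arm, never from a script. Its argument "motion" is a list of rows, each an object with "jaw": the closure, from -1 (fully open) to 1 (shut), so that 0 is half open; "offset": the shift along the world's x, y, z in mm, a list of three; "twist": the turn, a rotation vector about the world's x, y, z in degrees, a list of three. In form: [{"jaw": jaw, "offset": [x, y, z], "twist": [wx, wy, wz]}, ...]. A call has 1 to 20 rows; each row shifts and turns the commanded pose from where the row before left it; what a row does not reach is not made up. A row lasts 1/8 s, in which the tool goes at most 62.5 mm and 10.7 degrees, less where a joint would pass 70% of its speed; a pose out of reach is approached as far as the arm can. A call is refused whole if a number of a shift passes 62.5 or a number of a turn 10.7, either way. A call with a gripper value outside its range is refused whole. The fingers move at their own pace and stop on an object; the grip force is fixed at half the most. Time passes only in rows, so rows that do not move let the fingers close. It gives the time, the measured TCP pose, the force, the opening and the grip force at its end, in the units of the state.
- env.state(): the state, without advancing time (a new reading comes with each control period).
- env.read_camera(name): name is "scene" or "top" or "wrist"; returns the picture (480x640x3 uint8, red, green, blue); there is no depth.
- env.camera_model(name): a dict with "fov_y" (degrees; the focal length in pixels is half the picture's height over the tangent of half this angle, whatever the lens; pixels are square), "cx", "cy" (the principal point, pixels), "dist_coeffs" ([k1, k2, p1, p2, k3] as OpenCV has them; the pictures are not rectified), "pose" (4x4, takes a point from camera to world coordinates). Camera axes: x right, y down, z forward; pixel columns grow to the right and rows downward; lengths in m; the calibration is good to about 2 mm. A picture is of the moment at which its call begins: read the wrist's pose just before it. camera_model takes no time and is no camera call; for the wrist camera it gives the pose at the moment of the call.
- env.finish_job(): hands the job in; it is judged then, once.
The state is a dict: "t": time; "joints": joint angles; "dq": joint speeds; "joint_efforts": joint torques, N m; "tool_pos": TCP position; "ee_rot": TCP orientation; "force": force on the tool from outside, world axes, zero at the start; "moment": the same for the moment, N m; "gripper_width": finger opening in m; "finger_force": force on a finger pad.
Only numpy, scipy, OpenCV 4.12 (cv2) and the standard library are available. Lean on these libraries where they do the work, as an engineer would, in place of code of your own. Each camera call takes 0.05 s, during which the arm holds its last target. There are 200 camera calls.

## Working session

There is one attempt and no reset: what is moved stays moved. The work goes in short steps, Python scripts to look and compute and a tool call to move; the robot and the scene stay as the last step left them, time stands still between calls to the robot, and variables do not carry over. Pictures are saved under pics/ and viewed, at most 10 in all, crops included, and the job is handed in when it is done.

Besides the shell and the picture viewer there is one more tool, called as a command line: name --argument value ..., lists and objects as JSON in quotes. jog_arm: Moves the arm, as the interface text tells. Its arguments: {"type":"object","properties":{"motion":{"type":"array","items":{"type":"object","properties":{"jaw":{"type":"number"},"offset":{"type":"array","items":{"type":"number"}},"twist":{"type":"array","items":{"type":"number"}}}}}},"required":["motion"]}

```bash
mkdir -p pics
cat > h.py <<'E'
import numpy as np, cv2
from bench import env
def K(n):
    m=env.camera_model(n); f=240/np.tan(np.radians(m["fov_y"])/2)
    return np.array([[f,0,m["cx"]],[0,f,m["cy"]],[0,0,1]]),np.array(m["dist_coeffs"],float),np.array(m["pose"])
def ray(n,uv):
    k,d,T=K(n); p=cv2.undistortPoints(np.array([[uv]],float),k,d)[0,0]
    return T[:3,3],T[:3,:3]@np.array([p[0],p[1],1])
def atz(n,uv,z):
    o,r=ray(n,uv); return o+r*(z-o[2])/r[2]
def proj(n,P):
    k,d,T=K(n); R=T[:3,:3].T; 
    return cv2.projectPoints(np.array(P,float).reshape(-1,1,3),cv2.Rodrigues(R)[0],-R@T[:3,3],k,d)[0].reshape(-1,2)
def tri(obs):
    A=np.zeros((3,3));b=np.zeros(3)
    for n,uv in obs:
        o,r=ray(n,uv); r=r/np.linalg.norm(r); M=np.eye(3)-np.outer(r,r); A+=M;b+=M@o
    return np.linalg.solve(A,b)
def snap(n,f):
    im=env.read_camera(n); cv2.imwrite(f"pics/{f}.png",im[:,:,::-1]); return im
E
python3 - <<'E'
from h import *
for n in("scene","top"): snap(n,n+"0"); print(n,np.round(K(n)[2],3).tolist(),K(n)[0][0,0])
print(env.state())
E
```

```text
scene [[0.741, 0.458, -0.492, 1.077], [0.672, -0.514, 0.533, -0.632], [-0.008, -0.725, -0.688, 0.857], [0.0, 0.0, 0.0, 1.0]] 514.2029391093207
top [[0.16, -0.96, 0.231, 0.39], [-0.987, -0.156, 0.034, -0.091], [0.003, -0.233, -0.972, 0.926], [0.0, 0.0, 0.0, 1.0]] 444.77450173737554
{'t': 0.1, 'joints': array([-1.53682051e+00,  2.59247048e-01,  1.53595350e+00, -3.03403553e-05,
        1.34798703e+00, -2.02757989e-01]), 'dq': array([-0.00098479,  0.00126619, -0.00346912,  0.00074466,  0.00136747,
       -0.00119316]), 'joint_efforts': array([ 3.01557782e-03, -4.38209224e+01, -2.84640348e+01,  7.22029503e-02,
        3.63019633e-02, -6.15961426e-05]), 'tool_pos': array([ 0.12900625, -0.53411506,  0.18902137]), 'ee_rot': array([-7.95873803e-04,  9.93002100e-01,  1.18094000e-01,  5.24792218e-05]), 'force': array([ 0.69158367, -0.53413989, -0.09903624]), 'moment': array([-0.02188835, -0.06734278, -0.05496349]), 'finger_force': 0.0, 'gripper_width': 0.0930349014160795}
```

View pics/top0.png

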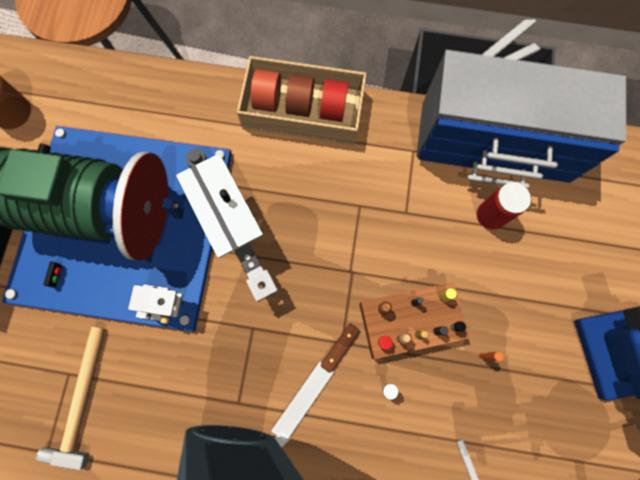

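View pics/scene0.png

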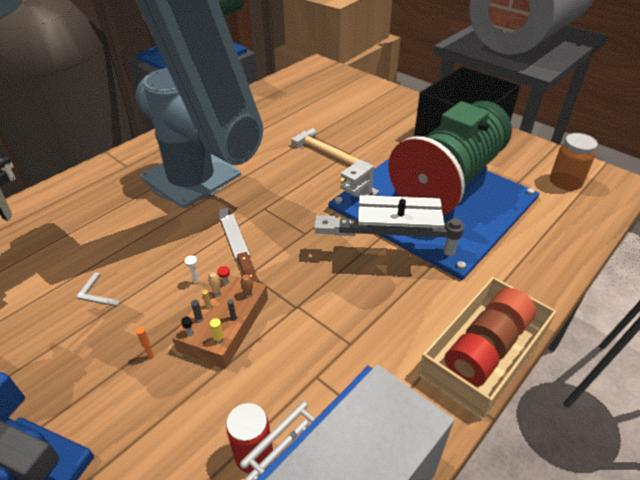

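The top view shows the fork at about (158,300), pivot (195,157), lug end (262,285), and red pin head (386,343), which appears in the scene view at (224,272). I'll zoom in for exact pixels.

Run:
```python
from h import *
t=cv2.imread("pics/top0.png");s=cv2.imread("pics/scene0.png")
def c(im,x,y,w,h,f): return cv2.resize(im[y:y+h,x:x+w],(400,300),interpolation=cv2.INTER_CUBIC)
# 80x60 crops x5 / 160x120 x2.5
a=[c(t,120,270,80,60,5),c(t,160,130,160,120,5),c(s,310,150,160,120,5),c(t,350,290,80,60,5)]
a[1]=c(t,160,140,160,120,0)
cv2.imwrite("pics/z.png",np.vstack([np.hstack(a[:2]),np.hstack(a[2:])]))
hs=cv2.cvtColor(t,cv2.COLOR_BGR2HSV); hs2=cv2.cvtColor(s,cv2.COLOR_BGR2HSV)
def red(h,x,y,r):
    m=((h[...,0]<6)|(h[...,0]>174))&(h[...,1]>190)&(h[...,2]>90); k=np.zeros_like(m);k[y-r:y+r,x-r:x+r]=1
    q=np.argwhere(m&k); return q.mean(0)[::-1],len(q)
a,b=red(hs,386,343,14),red(hs2,224,272,12);print(a,b)
print(tri([("top",a[0]),("scene",b[0])]),atz("top",a[0],.08))
```

```text
(array([385.26451613, 342.46451613]), 155) (array([223.15053763, 271.46236559]), 93)
[ 0.42184746 -0.22042673  0.07668041] [ 0.42159683 -0.22008991  0.08      ]
```

View pics/z.png

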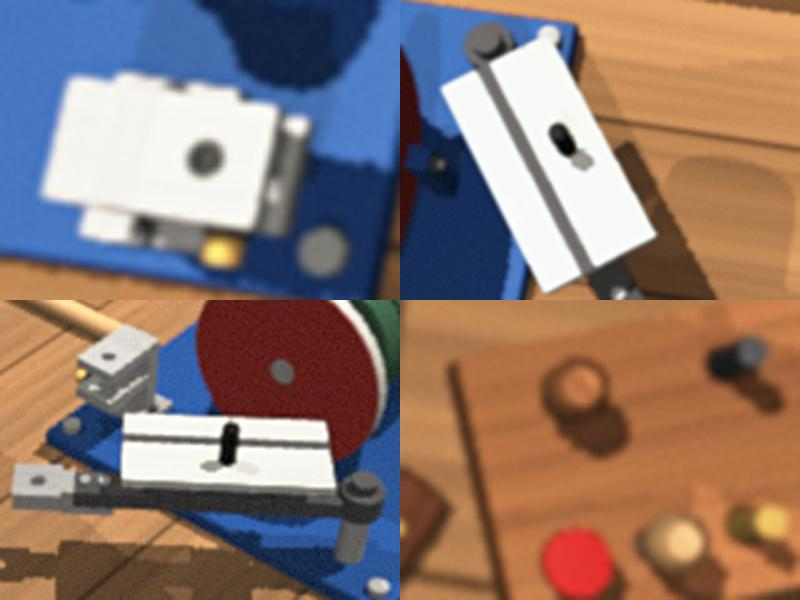

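The crops give these pixels:
- Fork hole: top (161.2,301.6), scene (353.6,172.4).
- Pivot cap: top (195.6,157.2), scene (455,223.6).
- Handle top: top (222.8,192).
- The plate corners are sharp.

The pin head is about (0.4218,-0.2203).

Run:
```python
from h import *
f=tri([("top",(161.2,301.6)),("scene",(353.6,172.4))]); fz=atz("top",(161.2,301.6),.11); fs=atz("scene",(353.6,172.4),.11)
p=tri([("top",(195.6,157.2)),("scene",(455.2,223.6))])
print("fork",f,fz,fs,"piv",p)
C=[atz("top",(160+(x-400)/2.5,140+y/2.5),.14)[:2] for x,y in[(551,40),(655,237),(548,293),(443,88)]]
print(np.round(C,4).tolist())
d=C[1]-C[0];e=C[2]-C[3];print("len",np.hypot(*d),np.hypot(*(C[2]-C[1])),"ang",np.arctan2(-d[1],-d[0]),np.arctan2(-e[1],-e[0]))
print("lug",atz("top",(262,285),.095),atz("scene",(325.2,222),.095))
F=(fz+fs)[:2]/2
g=p[:2]-F; print("dist",np.hypot(*g),"yaw",np.arctan2(g[1],g[0]))
R=[atz("top",q,.045)[:2] for q in[(361,301),(372,357),(467,343),(457,286)]]
print(np.round(R,3).tolist())
```

```text
fork [0.42801522 0.19904925 0.10849345] [0.42736431 0.1977339  0.11      ] [0.42965773 0.19836048 0.11      ] piv [0.7174478  0.20089598 0.10631566]
[[0.7132, 0.142], [0.5737, 0.0347], [0.5204, 0.103], [0.662, 0.2141]]
len 0.17597576257777486 0.08661329302772379 ang 0.6553049437600046 0.6656101077185547
lug [0.48862265 0.02372288 0.095     ] [0.49053884 0.02439745 0.095     ]
dist 0.28895082392424337 yaw 0.00985921567388791
[[0.495, -0.168], [0.392, -0.204], [0.447, -0.382], [0.555, -0.353]]
```

jog_arm --motion '[{"jaw":1,"offset":[32,35,0],"twist":[0,0,4.8]},{"jaw":1,"offset":[32,35,0],"twist":[0,0,4.8]},{"jaw":1,"offset":[32,35,0],"twist":[0,0,4.8]},{"jaw":1,"offset":[32,35,0],"twist":[0,0,4.8]},{"jaw":1,"offset":[32,35,0],"twist":[0,0,4.8]},{"jaw":1,"offset":[32,35,0],"twist":[0,0,4.8]},{"jaw":1,"offset":[32,35,0],"twist":[0,0,4.8]},{"jaw":1,"offset":[32,35,0],"twist":[0,0,4.8]},{"jaw":1,"offset":[32,35,0],"twist":[0,0,4.8]},{"jaw":1,"offset":[32,35,0],"twist":[0,0,4.8]},{"jaw":1,"offset":[32,35,0],"twist":[0,0,4.8]},{"jaw":1,"offset":[32,35,0],"twist":[0,0,4.8]},{"jaw":1,"offset":[32,35,0],"twist":[0,0,4.8]},{"jaw":1,"offset":[32,35,0],"twist":[0,0,4.8]},{"jaw":1,"offset":[32,35,0],"twist":[0,0,4.8]},{"jaw":1,"offset":[32,35,0],"twist":[0,0,4.4]},{"jaw":1,"offset":[0,0,0],"twist":[0,0,0]}]'

```text
t: 2.22
tool_pos: [0.642, 0.0281, 0.1884]
ee_rot: [-0.001, 0.706, 0.708, -0.0]
force: [-1.1, 0.3, 0.4]
gripper_width: 0.0004
finger_force: 0.0
```

Run:
```python
from h import *
P=np.array([.718,.201]);yaw=.01
for a in (.66,.6,.5,.4,.3,.2,.15,.1,.05):
    u=np.array([-np.cos(a),-np.sin(a)]);n=np.array([np.sin(a),-np.cos(a)])
    print(a,np.round(P+.16*u+(.045+.0175*np.sin(a)+.0075*np.cos(a))*n,4))
s=env.state();print(s["tool_pos"],s["ee_rot"],s["force"])
```

```text
0.66 [0.6294 0.0542]
0.6 [0.6204 0.0603]
0.5 [0.6063 0.0717]
0.4 [0.5935 0.0846]
0.3 [0.5821 0.0989]
0.2 [0.5723 0.1145]
0.15 [0.568  0.1227]
0.1 [0.5642 0.1311]
0.05 [0.5609 0.1397]
[0.6420398  0.02807855 0.18838471] [-7.30653585e-04  7.05910971e-01  7.08300191e-01 -7.97314806e-05] [-1.10726156  0.2988095   0.3854678 ]
```

jog_arm --motion '[{"jaw":1,"offset":[0,0,-34]},{"jaw":1,"offset":[0,0,-34]},{"jaw":1,"offset":[-7,10,0]},{"jaw":1,"offset":[-8,11,0]},{"jaw":1,"offset":[-7,11,0]},{"jaw":1,"offset":[-7,6,0]},{"jaw":1,"offset":[-7,6,0]},{"jaw":1,"offset":[-6,6,0]},{"jaw":1,"offset":[-6,7,0]},{"jaw":1,"offset":[-6,7,0]},{"jaw":1,"offset":[-6,7,0]},{"jaw":1,"offset":[-5,8,0]},{"jaw":1,"offset":[-5,8,0]},{"jaw":1,"offset":[-4,8,0]},{"jaw":1,"offset":[0,0,0]}]'

```text
schema error: expected keys jaw, offset, twist
```

Run:
```python
from h import *
a=snap("top","top1")[130:330,100:300]; b=snap("scene","sc1")[120:280,300:500]
a=cv2.resize(a,(400,400),interpolation=3);b=cv2.resize(b,(400,320),interpolation=3);b=np.vstack([b,np.zeros((80,400,3),np.uint8)])
cv2.imwrite("pics/v1.png",np.hstack([a,b])[:,:,::-1]);s=env.state();print(s["tool_pos"],s["force"])
```

```text
[0.64045691 0.02554095 0.18881493] [-0.06885592 -0.2879594  -0.18739984]
```

View pics/v1.png

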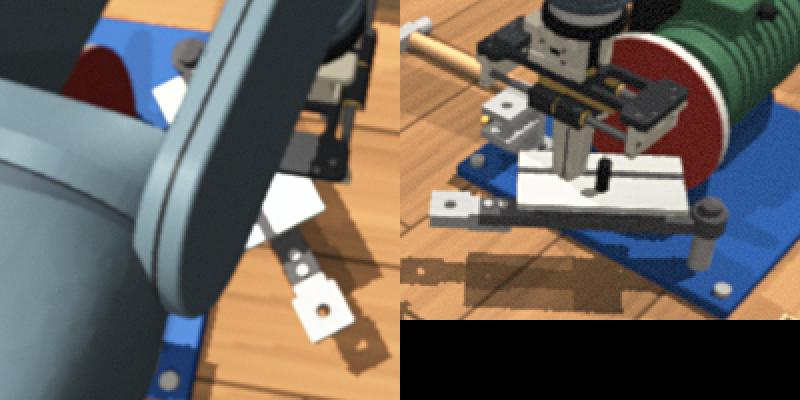

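The move was refused because twist is required. In the picture the rest is unmoved and the scene camera sees the fork clearly. I'll resend with twist.

jog_arm --motion '[{"jaw":1,"offset":[0,0,-34],"twist":[0,0,0]},{"jaw":1,"offset":[0,0,-34],"twist":[0,0,0]},{"jaw":1,"offset":[-7,10,0],"twist":[0,0,0]},{"jaw":1,"offset":[-8,11,0],"twist":[0,0,0]},{"jaw":1,"offset":[-7,11,0],"twist":[0,0,0]},{"jaw":1,"offset":[-7,6,0],"twist":[0,0,0]},{"jaw":1,"offset":[-7,6,0],"twist":[0,0,0]},{"jaw":1,"offset":[-6,6,0],"twist":[0,0,0]},{"jaw":1,"offset":[-6,7,0],"twist":[0,0,0]},{"jaw":1,"offset":[-6,7,0],"twist":[0,0,0]},{"jaw":1,"offset":[-6,7,0],"twist":[0,0,0]},{"jaw":1,"offset":[-5,8,0],"twist":[0,0,0]},{"jaw":1,"offset":[-5,8,0],"twist":[0,0,0]},{"jaw":1,"offset":[-4,8,0],"twist":[0,0,0]},{"jaw":1,"offset":[0,0,0],"twist":[0,0,0]}]'

```text
t: 4.2
tool_pos: [0.5667, 0.1211, 0.1218]
ee_rot: [-0.0, 0.707, 0.707, -0.0]
force: [0.5, -0.4, -0.2]
gripper_width: 0.0004
finger_force: 0.0
```

Run:
```python
from h import *
a=snap("wrist","w1"); b=snap("scene","sc2")[120:280,300:500]
b=cv2.resize(b,(400,320),interpolation=3);a=cv2.resize(a,(400,300),interpolation=3);a=np.vstack([a,np.zeros((20,400,3),np.uint8)])
cv2.imwrite("pics/v2.png",np.hstack([a,b])[:,:,::-1])
for i in range(3): s=env.state();print(s["tool_pos"],s["force"])
```

```text
[0.56719685 0.12039631 0.12181994] [-0.35581235 -0.53217922 -0.15958832]
[0.56719685 0.12039631 0.12181994] [-0.35581235 -0.53217922 -0.15958832]
[0.56719685 0.12039631 0.12181994] [-0.35581235 -0.53217922 -0.15958832]
```

View pics/v2.png

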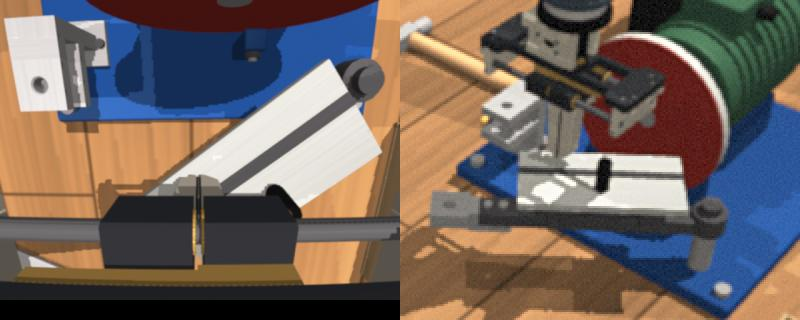

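The rest looks unmoved, yet my TCP should be overlapping the plate. I'll check by projection.

Run:
```python
from h import *
im=cv2.imread("pics/sc2.png"); w=cv2.imread("pics/w1.png")
s=env.state();t=s["tool_pos"];P=np.array([.718,.201]);a=.66
u=np.array([-np.cos(a),-np.sin(a)]);n=np.array([np.sin(a),-np.cos(a)])
pts=[np.r_[P+l*u+o*n,.14] for l,o in[(.03,.045),(.21,.045),(.21,-.045),(.03,-.045)]]+[np.r_[P+.125*u+.018*n,.18]]
b=[];
for nm,i in(("scene",im),("wrist",w)):
    q=proj(nm,pts+[t,[.4285,.198,.11],t+[0,0,.084]])
    for k,(x,y) in enumerate(q):
        if 0<=x<640 and 0<=y<480: cv2.circle(i,(int(x),int(y)),2,[(0,0,255),(0,255,0),(255,0,255),(255,0,0)][max(0,k-4)],-1)
    print(nm,np.round(q).tolist())
cv2.imwrite("pics/v3.png",np.hstack([cv2.resize(w,(400,300)),cv2.resize(im[120:270,300:500],(400,300))]))
```

```text
scene [[446.0, 225.0], [360.0, 221.0], [361.0, 195.0], [442.0, 199.0], [402.0, 200.0], [379.0, 207.0], [353.0, 172.0], [382.0, 176.0]]
wrist [[621.0, 238.0], [339.0, 422.0], [236.0, 310.0], [537.0, 87.0], [468.0, 347.0], [318.0, 276.0], [65.0, 134.0], [318.0, 362.0]]
```

View pics/v3.png

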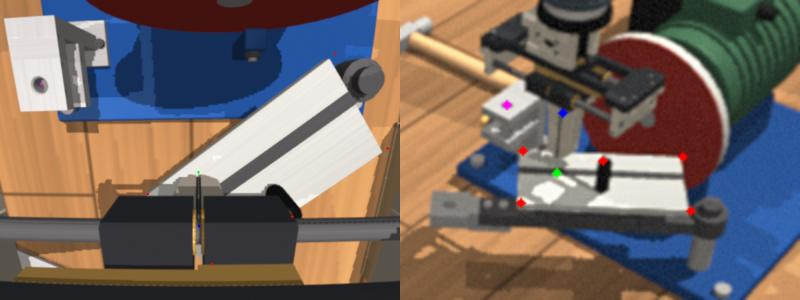

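Run:
```python
from h import *
b=cv2.imread("pics/sc2.png")[140:240,340:470]
w=cv2.imread("pics/w1.png")[180:460,180:540]
cv2.imwrite("pics/v4.png",np.vstack([cv2.resize(b,(390,300),interpolation=3),cv2.resize(w,(390,300))]))
k,d,T=K("wrist");print(T.round(3).tolist(),k[0,0])
```

```text
[[1.0, -0.0, 0.001, 0.567], [-0.0, -0.964, -0.265, 0.194], [0.001, 0.265, -0.964, 0.318], [0.0, 0.0, 0.0, 1.0]] 371.9784944425859
```

View pics/v4.png

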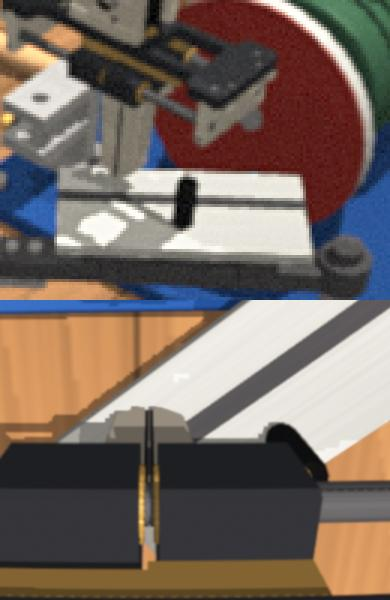

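The picture shows the fingers crossing the plate's outline and the rest unmoved, with almost no force. I'll lift a little and check whether anything reacts.

jog_arm --motion '[{"jaw":1,"offset":[0,0,4],"twist":[0,0,0]},{"jaw":1,"offset":[0,0,4],"twist":[0,0,0]}]'

```text
t: 4.55
tool_pos: [0.5673, 0.1201, 0.1301]
ee_rot: [0.0, 0.707, 0.707, 0.0]
force: [0.0, -0.7, -0.2]
gripper_width: 0.0005
finger_force: 0.0
```

Run:
```python
from h import *
a=snap("scene","sc3")[140:240,340:470]
s=env.state();print(s["t"],s["tool_pos"],s["force"],s["moment"],s["joints"])
o=cv2.imread("pics/scene0.png")[:,:,::-1]; n=cv2.imread("pics/sc3.png")[:,:,::-1]
d=np.abs(o.astype(int)-n).sum(2)>60
print([ (y,d[y,300:340].sum(),d[y,340:470].sum()) for y in range(170,250,8)])
cv2.imwrite("pics/v5.png",cv2.resize(n[140:240,300:470],(765,450),interpolation=3)[:,:,::-1])
```

```text
4.6 [0.567663   0.12011496 0.13072936] [ 0.26606947 -0.35723064 -0.20061072] [-0.03542002 -0.10425732  0.03505738] [ 1.64107672e-02  3.55973598e-01  1.54782302e+00 -4.43422069e-05
  1.23655229e+00  1.73514707e-02]
[(170, np.int64(9), np.int64(47)), (178, np.int64(5), np.int64(31)), (186, np.int64(0), np.int64(17)), (194, np.int64(0), np.int64(9)), (202, np.int64(0), np.int64(27)), (210, np.int64(8), np.int64(38)), (218, np.int64(38), np.int64(33)), (226, np.int64(38), np.int64(9)), (234, np.int64(19), np.int64(0)), (242, np.int64(31), np.int64(7))]
```

View pics/v5.png

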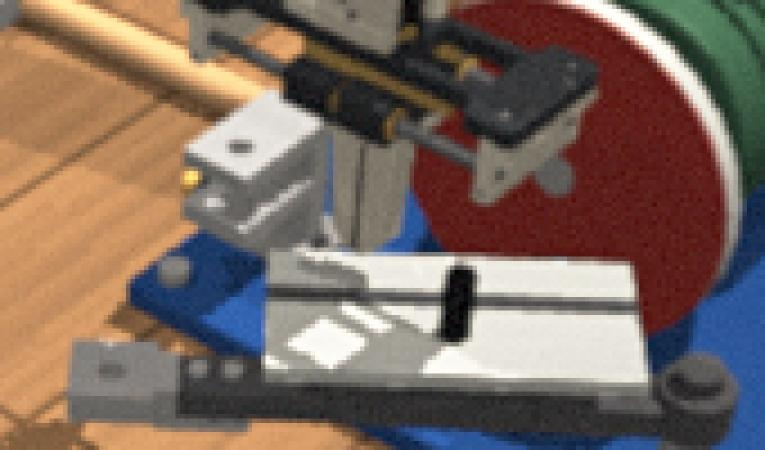

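The fingers hover just above the plate: the visible tip bottom is near scene pixel (382,195), while the reported TCP projects to about (380,204). The visible tip is therefore about 18 mm higher than the TCP, and the push passed over the plate. I'll go back out and push lower, since there is free room under the edge.

jog_arm --motion '[{"jaw":1,"offset":[0,0,30],"twist":[0,0,0]},{"jaw":1,"offset":[25,-31,0],"twist":[0,0,0]},{"jaw":1,"offset":[25,-31,0],"twist":[0,0,0]},{"jaw":1,"offset":[25,-30,0],"twist":[0,0,0]},{"jaw":1,"offset":[0,0,-31],"twist":[0,0,0]},{"jaw":1,"offset":[0,0,-31],"twist":[0,0,0]},{"jaw":1,"offset":[0,0,0],"twist":[0,0,0]},{"jaw":1,"offset":[-8,10,0],"twist":[0,0,0]},{"jaw":1,"offset":[-8,11,0],"twist":[0,0,0]},{"jaw":1,"offset":[-7,11,0],"twist":[0,0,0]},{"jaw":1,"offset":[-7,6,0],"twist":[0,0,0]},{"jaw":1,"offset":[-4,4,0],"twist":[0,0,0]}]'

```text
t: 6.1
tool_pos: [0.6082, 0.0709, 0.0989]
ee_rot: [0.001, 0.707, 0.707, 0.001]
force: [0.7, -1.9, 2.6]
gripper_width: 0.0005
finger_force: 1.5
```

Run:
```python
from h import *
n=snap("scene","sc4"); o=cv2.imread("pics/sc3.png")[:,:,::-1]
s=env.state();print(s["tool_pos"],s["force"],s["moment"])
# lug/rest shift: match template of lug end
t=cv2.imread("pics/scene0.png")[:,:,::-1][210:240,312:345]
r=cv2.matchTemplate(n[180:260,290:400],t,cv2.TM_CCOEFF_NORMED);_,v,_,l=cv2.minMaxLoc(r);print(v,l[0]+290,l[1]+180)
k,d,T=K("wrist"); w=snap("wrist","w4")
cv2.imwrite("pics/v6.png",np.hstack([cv2.resize(n[140:260,300:460],(400,300),interpolation=3),cv2.resize(w,(400,300))])[:,:,::-1])
```

```text
[0.60763733 0.07148157 0.09863569] [-0.63737254 -0.3135412   1.52005133] [-0.08918513 -0.12296596  0.06141209]
0.8350116610527039 314 199
```

Contact made: the rest has moved, at about 2 N. I'll continue the arc.

jog_arm --motion '[{"jaw":1,"offset":[-7,7,0],"twist":[0,0,0]},{"jaw":1,"offset":[-7,7,0],"twist":[0,0,0]},{"jaw":1,"offset":[-6,7,0],"twist":[0,0,0]},{"jaw":1,"offset":[-6,7,0],"twist":[0,0,0]},{"jaw":1,"offset":[-5,8,0],"twist":[0,0,0]},{"jaw":1,"offset":[-5,8,0],"twist":[0,0,0]},{"jaw":1,"offset":[-4,8,0],"twist":[0,0,0]},{"jaw":1,"offset":[-3,7,0],"twist":[0,0,0]},{"jaw":1,"offset":[0,0,0],"twist":[0,0,0]}]'

```text
t: 7.32
tool_pos: [0.5638, 0.1304, 0.0975]
ee_rot: [-0.001, 0.707, 0.707, -0.0]
force: [-0.2, 0.4, 0.9]
gripper_width: 0.0008
finger_force: 0.0
```

Run:
```python
from h import *
n=snap("scene","sc5"); w=snap("wrist","w5")
s=env.state();print(s["t"],s["tool_pos"],s["force"],K("wrist")[2].round(4).tolist())
cv2.imwrite("pics/v7.png",np.hstack([cv2.resize(n[140:260,320:480],(400,300),interpolation=3),cv2.resize(w,(400,300))])[:,:,::-1])
```

```text
7.425 [0.56425471 0.12976693 0.09743011] [-2.11821843e-04 -5.81488689e-01  1.96256375e-01] [[1.0, 0.0001, -0.0012, 0.5642], [-0.0002, -0.9644, -0.2645, 0.2033], [-0.0012, 0.2645, -0.9644, 0.2934], [0.0, 0.0, 0.0, 1.0]]
```

View pics/v7.png

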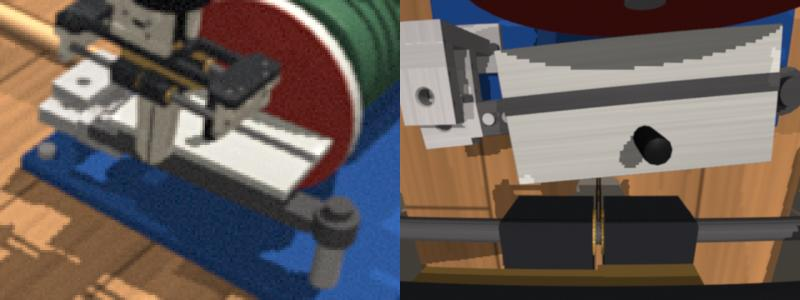

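The rest is now at about 0.1 rad. The lug has entered the fork's mouth, and the fingers are on the plate's outer edge.

Run:
```python
from h import *
c=lambda x,y:((x-400)/.625,y/.625)
e=[atz("wrist",c(x,y),.14)[:2] for x,y in[(523,183),(770,160),(500,52),(781,25)]]
print(np.round(e,4).tolist())
for i,j in((0,1),(2,3)):
    d=e[j]-e[i];print("ang",np.arctan2(d[1],d[0]),np.hypot(*d))
print("fork",atz("wrist",c(425,97),.11))
g=cv2.cvtColor(cv2.imread("pics/w5.png"),6)
# outer edge: for columns find the last bright->dark going down
P=[]
for x in list(range(210,290,4))+list(range(420,580,4)):
    col=g[225:310,x].astype(int); k=np.argmin(np.diff(col)[:]); P.append(atz("wrist",(x,225+k+1),.14)[:2])
P=np.array(P)
for _ in range(4):
    q=np.polyfit(P[:,0],P[:,1],1); r=P[:,1]-np.polyval(q,P[:,0]); P=P[np.abs(r)<max(.0015,np.std(r))]
print("edge slope",np.arctan(q[0]),len(P),"y at .558",np.polyval(q,.558))
```

```text
[[0.5102, 0.1374], [0.6859, 0.1546], [0.5029, 0.2251], [0.6773, 0.2422]]
ang 0.09722995414013606 0.17658686890899047
ang 0.09781811961211583 0.1752645064499927
fork [0.42681042 0.19727333 0.11      ]
edge slope 0.09923844407837086 58 y at .558 0.14100608591456953
```

jog_arm --motion '[{"jaw":1,"offset":[-1,3,0],"twist":[0,0,0]},{"jaw":1,"offset":[-1,3,0],"twist":[0,0,0]},{"jaw":1,"offset":[-1,2,0],"twist":[0,0,0]},{"jaw":1,"offset":[0,0,0],"twist":[0,0,0]}]'

```text
t: 7.92
tool_pos: [0.5619, 0.1376, 0.0977]
ee_rot: [-0.0, 0.707, 0.707, 0.0]
force: [0.4, -0.3, -1.1]
gripper_width: 0.0005
finger_force: 0.4
```

```bash
cat >> h.py <<'E'
def edge(name):
    g=cv2.cvtColor(snap("wrist",name)[:,:,::-1],6); s=env.state(); o=proj("wrist",[[.53,.15,.14],[.66,.15,.14]])
    P=[]
    for x in list(range(int(o[0,0]),290,4))+list(range(420,int(o[1,0]),4)):
        y0=int(np.interp(x,o[:,0],o[:,1])); a=max(0,y0-40); col=g[a:y0+50,x].astype(int)
        P.append(atz("wrist",(x,a+np.argmin(np.diff(col))+1),.14)[:2])
    P=np.array(P)
    for _ in range(5):
        q=np.polyfit(P[:,0],P[:,1],1); r=P[:,1]-np.polyval(q,P[:,0]); P=P[np.abs(r)<max(.0015,np.std(r))]
    return np.arctan(q[0]),np.polyval(q,.558),len(P)
E
python3 - <<'E'
from h import *
print(edge("w6")); s=env.state();print(s["t"],s["tool_pos"],s["force"])
E
```

```text
(np.float64(0.062173078017488975), np.float64(0.147268452270924), 34)
7.975 [0.56187112 0.13759383 0.0976718 ] [-0.68402189 -0.806559   -0.7828675 ]
```

jog_arm --motion '[{"jaw":1,"offset":[0,1,0],"twist":[0,0,0]},{"jaw":1,"offset":[0,0.5,0],"twist":[0,0,0]},{"jaw":1,"offset":[0,0,0],"twist":[0,0,0]},{"jaw":1,"offset":[0,-30,0],"twist":[0,0,0]},{"jaw":0.4,"offset":[0,-10,40],"twist":[0,0,0]},{"jaw":-0.1,"offset":[0,0,50],"twist":[0,0,0]},{"jaw":-0.1,"offset":[-17.5,-40,0],"twist":[0,0,2.2]},{"jaw":-0.1,"offset":[-17.5,-40,0],"twist":[0,0,2.2]},{"jaw":-0.1,"offset":[-17.5,-40,0],"twist":[0,0,2.2]},{"jaw":-0.1,"offset":[-17.5,-40,0],"twist":[0,0,2.2]},{"jaw":-0.1,"offset":[-17.5,-40,0],"twist":[0,0,2.2]},{"jaw":-0.1,"offset":[-17.5,-40,0],"twist":[0,0,2.2]},{"jaw":-0.1,"offset":[-17.5,-40,0],"twist":[0,0,2.2]},{"jaw":-0.1,"offset":[-17.5,-40,0],"twist":[0,0,2]},{"jaw":-0.1,"offset":[0,0,0],"twist":[0,0,0]}]'

```text
t: 9.85
tool_pos: [0.4218, -0.2234, 0.1881]
ee_rot: [0.001, 0.594, 0.805, 0.0]
force: [-0.3, 0.4, -0.4]
gripper_width: 0.0508
finger_force: 0.0
```

```bash
cat >> h.py <<'E'
def red(name,n,c,r=40):
    im=snap(n,name); h=cv2.cvtColor(im,cv2.COLOR_RGB2HSV)
    m=((h[...,0]<6)|(h[...,0]>174))&(h[...,1]>190)&(h[...,2]>70); k=np.zeros_like(m)
    x,y=int(c[0]),int(c[1]); k[max(0,y-r):y+r,max(0,x-r):x+r]=1
    q=np.argwhere(m&k); 
    return (q.mean(0)[::-1],len(q),q.min(0)[::-1],q.max(0)[::-1]) if len(q) else None
E
python3 - <<'E'
from h import *
p=proj("wrist",[[.4218,-.2203,.082]])[0]; s=env.state();print(p,s["t"],s["tool_pos"],s["gripper_width"],s["ee_rot"])
r=red("w7","wrist",p,60);print(r)
for z in(.076,.082):print(atz("wrist",r[0],z))
q=red("sc7","scene",(223,271),14);print(q)
print(tri([("wrist",r[0]),("scene",q[0])]))
# orientation & tip of fingers; picture
w=cv2.imread("pics/w7.png");cv2.circle(w,tuple(int(v) for v in p),2,(0,255,0),-1)
t=proj("wrist",[s["tool_pos"]])[0];cv2.circle(w,tuple(int(v) for v in t),3,(255,255,0),-1);print(t)
cv2.imwrite("pics/v8.png",w)
E
```

```text
[318.39048091 227.15013907] 9.85 [ 0.42180977 -0.22343721  0.18807255] 0.050813233177103706 [7.97954518e-04 5.93904715e-01 8.04534983e-01 1.18329368e-04]
(array([317.58038147, 226.5013624 ]), 734, array([303, 211]), array([332, 241]))
[ 0.42181204 -0.21962939  0.076     ]
[ 0.42138284 -0.21830415  0.082     ]
(array([223.22826087, 271.47826087]), 92, array([218, 267]), array([228, 276]))
[ 0.42166586 -0.21920169  0.07558628]
[315.30075883 279.43572481]
```

View pics/v8.png

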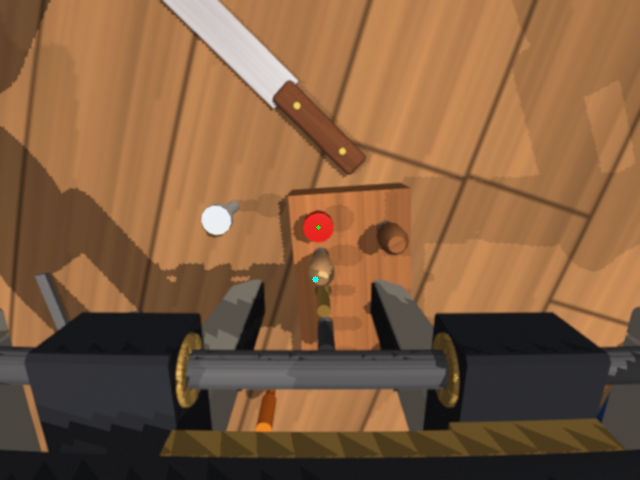

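The wrist view shows the red head at (318,227), with the fingers aligned across the row. The white look-alike at (216,220) is clear of the left finger. I'll work out the true fingertip height before descending.

Run:
```python
from h import *
for z in (.131,.141,.151,.161): print(z,proj("scene",[[.585,.1126,z],[.55,.1126,z],[.585,.1276,z]]).round(1).tolist())
for z in(.188,.198,.208,.218):
    a,b=atz("wrist",(265,282),z),atz("wrist",(372,282),z);m=(a+b)/2;print(z,np.hypot(*(a-b)[:2]),m[:2])
```

```text
0.131 [[383.6, 208.8], [371.1, 202.2], [387.6, 205.6]]
0.141 [[383.9, 205.3], [371.3, 198.7], [388.0, 202.1]]
0.151 [[384.3, 201.7], [371.6, 195.2], [388.4, 198.5]]
0.161 [[384.6, 198.1], [371.9, 191.6], [388.8, 194.9]]
0.188 0.06031404194907275 [ 0.42401173 -0.22442301]
0.198 0.057234263684187686 [ 0.42278306 -0.22066279]
0.208 0.05415448541930251 [ 0.4215544  -0.21690258]
0.218 0.05107470715441738 [ 0.42032573 -0.21314237]
```

The tip is about 25 to 30 mm above the reported TCP. The pass over the plate proves it is at least 18 mm, so TCP z of about 0.033 grips the head safely above the block.

jog_arm --motion '[{"jaw":-0.1,"offset":[0,4,-30],"twist":[0,0,0]},{"jaw":-0.1,"offset":[0,0,-30],"twist":[0,0,0]},{"jaw":-0.1,"offset":[0,0,-30],"twist":[0,0,0]},{"jaw":-0.1,"offset":[0,0,-20],"twist":[0,0,0]},{"jaw":-0.1,"offset":[0,0,-15],"twist":[0,0,0]},{"jaw":-0.1,"offset":[0,0,0],"twist":[0,0,0]}]'

```text
t: 10.7
tool_pos: [0.422, -0.2159, 0.0621]
ee_rot: [-0.001, 0.592, 0.806, 0.0]
force: [0.5, -0.5, -0.2]
gripper_width: 0.051
finger_force: 0.0
```

jog_arm --motion '[{"jaw":-0.1,"offset":[0,0,-10],"twist":[0,0,0]},{"jaw":-0.1,"offset":[0,0,-10],"twist":[0,0,0]},{"jaw":-0.1,"offset":[0,0,-10],"twist":[0,0,0]},{"jaw":-0.1,"offset":[0,0,0],"twist":[0,0,0]}]'

```text
t: 11.2
tool_pos: [0.4214, -0.2167, 0.0319]
ee_rot: [-0.001, 0.592, 0.806, 0.0]
force: [0.7, 0.2, 0.4]
gripper_width: 0.0512
finger_force: 0.0
```

jog_arm --motion '[{"jaw":-0.1,"offset":[0,-3,0],"twist":[0,0,0]},{"jaw":0.2,"offset":[0,0,0],"twist":[0,0,0]},{"jaw":0.4,"offset":[0,0,0],"twist":[0,0,0]},{"jaw":0.7,"offset":[0,0,0],"twist":[0,0,0]},{"jaw":1,"offset":[0,0,0],"twist":[0,0,0]},{"jaw":1,"offset":[0,0,0],"twist":[0,0,0]},{"jaw":1,"offset":[0,0,0],"twist":[0,0,0]}]'

```text
t: 12.08
tool_pos: [0.4222, -0.2203, 0.0329]
ee_rot: [0.0, 0.592, 0.806, -0.0]
force: [-0.4, -0.9, 2.2]
gripper_width: 0.025
finger_force: 30.0
```

Run:
```python
from h import *
s=env.state();print(s["tool_pos"],s["force"],s["moment"],s["gripper_width"],s["finger_force"])
r=red("w9","wrist",proj("wrist",[[.4218,-.2203,.082]])[0],60);print(r and (r[:2],atz("wrist",r[0],.078)))
```

```text
[ 0.42215916 -0.22025023  0.03287918] [-0.44301321 -0.91640625  2.17264906] [-0.04397795 -0.07638634 -0.00091931] 0.025035593867141687 30.000303089618683
((array([317.06506111, 311.9550683 ]), 2782), array([ 0.421847  , -0.22050034,  0.078     ]))
```

jog_arm --motion '[{"jaw":1,"offset":[0,0,15],"twist":[0,0,0]},{"jaw":1,"offset":[0,0,20],"twist":[0,0,0]},{"jaw":1,"offset":[0,0,35],"twist":[0,0,0]},{"jaw":1,"offset":[0,0,35],"twist":[0,0,0]},{"jaw":1,"offset":[0,0,35],"twist":[0,0,0]},{"jaw":1,"offset":[1,40,0],"twist":[0,0,-2]},{"jaw":1,"offset":[1,40,0],"twist":[0,0,-2]},{"jaw":1,"offset":[1,40,0],"twist":[0,0,-2]},{"jaw":1,"offset":[1,40,0],"twist":[0,0,-2]},{"jaw":1,"offset":[1,40,0],"twist":[0,0,-2]},{"jaw":1,"offset":[1,40,0],"twist":[0,0,-2]},{"jaw":1,"offset":[0,40,0],"twist":[0,0,-2]},{"jaw":1,"offset":[0,40,0],"twist":[0,0,-2]},{"jaw":1,"offset":[0,40,0],"twist":[0,0,-1.2]},{"jaw":1,"offset":[0,0,0],"twist":[0,0,0]}]'

```text
t: 14.0
tool_pos: [0.4273, 0.142, 0.1724]
ee_rot: [-0.001, 0.705, 0.71, -0.0]
force: [0.5, 0.4, -1.2]
gripper_width: 0.0253
finger_force: 30.0
```

Run:
```python
from h import *
s=env.state();print(s["t"],s["tool_pos"],s["ee_rot"],s["force"],s["gripper_width"],s["finger_force"])
im=snap("wrist","w10");g=cv2.cvtColor(im,cv2.COLOR_RGB2GRAY)
p=proj("wrist",[[.428,.1978,.11]])[0];print(p)
x,y=p.astype(int);sub=g[y-18:y+19,x-22:x+23]
for r in sub[::2]: print(' '.join('%3d'%v for v in r[::2]))
r=red("w10b","wrist",proj("wrist",[s["tool_pos"]+[0,0,.043]])[0],80);print(r)
sc=red("sc10","scene",proj("scene",[s["tool_pos"]+[0,0,.043]])[0],30);print(sc,proj("scene",[s["tool_pos"]+[0,0,.043]]))
print(edge("w10c"))
```

```text
14.0 [0.42730635 0.1419974  0.17239622] [-5.01117946e-04  7.04681884e-01  7.09523201e-01 -1.31049244e-04] [ 0.54370168  0.43082326 -1.2345353 ] 0.025346933848296577 30.00043272972107
[318.98912849 164.48168713]
202 198 196 198 204 203 205 204 205 206 208 205 204 203 206 207 203 204 205 207 203 201 209
201 198 196 198 203 203 203 202 204 206 207 205 203 202 205 205 202 204 205 206 202 201 208
201 198 194 197 202 201 203 203 204 205 207 203 202 202 205 206 201 203 204 206 201 201 207
200 196 194 195 202 201 202 201 203 204 206 203 202 200 204 204 200 202 203 205 201 200 207
199 196 193 195 201 201 202 201 201 196 194 189 190 196 203 204 200 202 203 204 199 199 206
200 197 193 196 201 200 201 196 171 142 130 121 126 148 183 202 200 201 202 204 200 198 206
199 196 193 195 200 200 193 159 123 107 102 100 102 104 120 172 197 201 201 203 199 198 205
199 196 192 193 199 196 168 124 100  99  99  99 109 161 147 128 176 200 201 203 198 197 205
199 196 192 192 199 186 142 119 129 127 105  99 111 169 154 111 147 195 201 202 198 197 203
199 195 191 193 197 177 131 145 189 184 124 101 101 106 103 1
[... 676 characters left out ...]
95 192 188 187 193 194 193 194 195 195 197 192 190 191 196 196 192 194 194 197 192 192 197
194 191 188 187 194 194 192 194 195 195 198 194 191 191 195 196 191 193 194 195 192 191 197
(array([316.92496392, 312.06890332]), 2772, array([288, 282]), array([346, 341]))
(array([336.66666667, 144.54166667]), 48, array([334, 141]), array([339, 149])) [[338.81704294 144.82851858]]Traceback (most recent call last):
  File "<stdin>", line 9, in <module>
  File "h.py", line 25, in edge
    y0=int(np.interp(x,o[:,0],o[:,1])); a=max(0,y0-40); col=g[a:y0+50,x].astype(int)
                                                            ~^^^^^^^^^^^
IndexError: index 640 is out of bounds for axis 1 with size 640
```

The hole is at wrist pixel (318.2,166.4), which gives about (0.4275,0.1965). I need to shift +54.5 mm in y.

jog_arm --motion '[{"jaw":1,"offset":[0,30,0],"twist":[0,0,0]},{"jaw":1,"offset":[0.3,24.7,0],"twist":[0,0,0]},{"jaw":1,"offset":[0,0,-18],"twist":[0,0,0]},{"jaw":1,"offset":[0,0,-17],"twist":[0,0,0]},{"jaw":1,"offset":[0,0,0],"twist":[0,0,0]}]'

```text
t: 14.82
tool_pos: [0.4275, 0.1933, 0.1367]
ee_rot: [-0.001, 0.707, 0.708, -0.001]
force: [0.4, -0.2, -0.6]
gripper_width: 0.0254
finger_force: 30.0
```

jog_arm --motion '[{"jaw":1,"offset":[0,0,-2],"twist":[0,0,0]},{"jaw":1,"offset":[0,0,-2],"twist":[0,0,0]},{"jaw":1,"offset":[0,0,-2],"twist":[0,0,0]},{"jaw":1,"offset":[0,0,-2],"twist":[0,0,0]},{"jaw":1,"offset":[0,0,0],"twist":[0,0,0]}]'

```text
t: 15.45
tool_pos: [0.4294, 0.1951, 0.1319]
ee_rot: [0.001, 0.706, 0.708, 0.001]
force: [-2.7, -0.1, 12.3]
gripper_width: 0.0251
finger_force: 30.0
```

jog_arm --motion '[{"jaw":1,"offset":[0,0,5],"twist":[0,0,0]},{"jaw":1,"offset":[0,0,0],"twist":[0,0,0]}]'

```text
t: 15.7
tool_pos: [0.4286, 0.1946, 0.1351]
ee_rot: [0.0, 0.706, 0.708, 0.0]
force: [-0.2, 0.0, -0.8]
gripper_width: 0.0249
finger_force: 30.0
```

Run:
```python
from h import *
T=[];W=[]
for i in range(6):
    s=env.state();T.append(np.r_[s["tool_pos"],s["force"]]);
    im=snap("wrist","w11");h=cv2.cvtColor(im,cv2.COLOR_RGB2HSV)
print(np.round(T,4)); 
p=proj("wrist",[[.4275,.1965,.11]])[0];print(p)
g=cv2.cvtColor(im,cv2.COLOR_RGB2GRAY)
```

```text
[[ 0.4286  0.1946  0.1351 -0.2304  0.0381 -0.8207]
 [ 0.4284  0.1946  0.1348 -0.2189  0.4079 -0.5736]
 [ 0.4282  0.1945  0.1346  0.5498 -0.1157 -1.7708]
 [ 0.4281  0.1945  0.1345  0.2939  0.1091 -1.0473]
 [ 0.4281  0.1945  0.1344 -0.1797  0.1034 -0.9186]
 [ 0.4281  0.1945  0.1344 -0.523   0.618  -1.8141]]
[316.66584827 258.64387578]
```

jog_arm --motion '[{"jaw":1,"offset":[-0.4,2.2,0],"twist":[0,0,0]},{"jaw":1,"offset":[0,0,0],"twist":[0,0,0]},{"jaw":1,"offset":[0,0,-2],"twist":[0,0,0]},{"jaw":1,"offset":[0,0,-2],"twist":[0,0,0]},{"jaw":1,"offset":[0,0,-2],"twist":[0,0,0]},{"jaw":1,"offset":[0,0,-1],"twist":[0,0,0]},{"jaw":1,"offset":[0,0,0],"twist":[0,0,0]}]'

```text
t: 16.88
tool_pos: [0.4279, 0.1967, 0.1276]
ee_rot: [-0.0, 0.706, 0.708, -0.0]
force: [0.1, 0.6, -1.8]
gripper_width: 0.0253
finger_force: 30.0
```

jog_arm --motion '[{"jaw":1,"offset":[0,0,-2],"twist":[0,0,0]},{"jaw":1,"offset":[0,0,-2],"twist":[0,0,0]},{"jaw":1,"offset":[0,0,-2],"twist":[0,0,0]},{"jaw":1,"offset":[0,0,-2],"twist":[0,0,0]},{"jaw":1,"offset":[0,0,0],"twist":[0,0,0]}]'

```text
t: 17.5
tool_pos: [0.4278, 0.1967, 0.1195]
ee_rot: [-0.0, 0.706, 0.708, -0.0]
force: [-0.9, 0.9, -1.4]
gripper_width: 0.0249
finger_force: 30.0
```

jog_arm --motion '[{"jaw":1,"offset":[0,0,-1],"twist":[0,0,0]},{"jaw":1,"offset":[0,0,-1],"twist":[0,0,0]},{"jaw":1,"offset":[0,0,-1],"twist":[0,0,0]},{"jaw":1,"offset":[0,0,0],"twist":[0,0,0]}]'

```text
t: 18.0
tool_pos: [0.4283, 0.1969, 0.1177]
ee_rot: [0.0, 0.706, 0.708, 0.001]
force: [-2.3, 0.4, 7.1]
gripper_width: 0.0254
finger_force: 30.0
```

Contact with the lug at 7 N, at the expected depth, with the pin standing in the upper cheek. I'll release it and move to the plate edge.

jog_arm --motion '[{"jaw":1,"offset":[0,0,1],"twist":[0,0,0]},{"jaw":0.3,"offset":[0,0,0],"twist":[0,0,0]},{"jaw":-0.1,"offset":[0,0,0],"twist":[0,0,0]},{"jaw":-0.1,"offset":[0,0,0],"twist":[0,0,0]},{"jaw":-0.1,"offset":[0,0,0],"twist":[0,0,0]},{"jaw":-0.1,"offset":[0,0,15],"twist":[0,0,0]},{"jaw":-0.1,"offset":[0,0,25],"twist":[0,0,0]},{"jaw":-0.1,"offset":[0,0,30],"twist":[0,0,0]},{"jaw":0.5,"offset":[33,-25,0],"twist":[0,0,0]},{"jaw":1,"offset":[33,-25,0],"twist":[0,0,0]},{"jaw":1,"offset":[33,-25,0],"twist":[0,0,0]},{"jaw":1,"offset":[33,-25,0],"twist":[0,0,0]},{"jaw":1,"offset":[0,0,-30],"twist":[0,0,0]},{"jaw":1,"offset":[0,0,-30],"twist":[0,0,0]},{"jaw":1,"offset":[0,0,-32],"twist":[0,0,0]},{"jaw":1,"offset":[0,0,0],"twist":[0,0,0]}]'

```text
t: 20.0
tool_pos: [0.5582, 0.0967, 0.0943]
ee_rot: [-0.002, 0.706, 0.708, -0.002]
force: [-0.7, 0.2, 0.4]
gripper_width: 0.0002
finger_force: 0.0
```

```bash
cat >> h.py <<'E'
def pin(name):
    c=proj("scene",[[.428,.197,.155]])[0]; r=red(name,"scene",c,25)
    s=env.state(); print(round(s["t"],2),s["tool_pos"].round(4),s["force"].round(1))
    if r is None: print("no red"); return
    e=[(z,proj("scene",[[.4275,.197,z]])[0].round(1).tolist()) for z in(.116,.136,.161)]
    print("red",r[0].round(1),r[1],"pred z:",e)
E
sed -i 's/int(o\[1,0\])/min(639,int(o[1,0]))/' h.py
python3 - <<'E'
from h import *
pin("sc12"); print(edge("w12"))
E
```

```text
20.05 [0.5597 0.0968 0.0961] [-0.6 -0.4  0.6]
no red
(np.float64(0.05477635526649146), np.float64(0.1483057784359059), 46)
```

Run:
```python
from h import *
print(proj("scene",[[.4275,.197,.161]]),proj("wrist",[[.4275,.197,.161]]))
for n,f in(("scene","sc12"),("wrist","w12")):
    im=cv2.imread(f"pics/{f}.png");h=cv2.cvtColor(im,40)
    m=(((h[...,0]<8)|(h[...,0]>172))&(h[...,1]>120)&(h[...,2]>40)).astype(np.uint8)
    k,l,st,c=cv2.connectedComponentsWithStats(m)
    print(n,[(c[i].round(0).tolist(),int(st[i,4])) for i in range(1,k) if st[i,4]>15])
im=cv2.imread("pics/sc12.png")
for y in range(128,182,6): print(y,[im[y,x].tolist() for x in range(336,372,6)])
```

```text
[[353.33856442 154.91191145]] [[-65.80973325  65.2221262 ]]
scene [([138.0, 4.0], 27), ([214.0, 22.0], 566), ([500.0, 1.0], 19), ([519.0, 4.0], 49), ([506.0, 18.0], 295), ([182.0, 44.0], 480), ([429.0, 166.0], 2318), ([514.0, 306.0], 1137), ([474.0, 356.0], 1703), ([245.0, 447.0], 594), ([264.0, 454.0], 111)]
wrist []
128 [[103, 151, 207], [92, 136, 190], [96, 143, 198], [101, 152, 210], [80, 78, 67], [76, 69, 63]]
134 [[98, 144, 199], [101, 148, 205], [99, 150, 206], [102, 150, 207], [55, 50, 40], [53, 50, 45]]
140 [[100, 152, 206], [106, 155, 209], [83, 121, 159], [147, 168, 181], [31, 34, 35], [86, 89, 92]]
146 [[97, 144, 200], [62, 59, 54], [69, 66, 67], [122, 135, 145], [19, 20, 23], [16, 20, 18]]
152 [[42, 41, 41], [66, 66, 65], [46, 43, 38], [118, 128, 138], [115, 128, 135], [110, 123, 129]]
158 [[30, 27, 28], [22, 23, 25], [29, 25, 26], [117, 132, 140], [112, 127, 135], [102, 114, 120]]
164 [[72, 77, 79], [104, 116, 124], [51, 76, 102], [45, 46, 47], [70, 75, 80], [110, 124, 131]]
170 [[101, 131, 163], [79, 101, 134], [100, 105, 108], [72, 75, 74], [53, 94, 115], [31, 38, 45]]
176 [[90, 134, 187], [99, 101, 102], [116, 122, 124], [29, 29, 25], [46, 44, 46], [41, 42, 43]]
```

Run:
```python
from h import *
im=snap("top","top12")[:,:,::-1];h=cv2.cvtColor(im,40)
m=(((h[...,0]<8)|(h[...,0]>172))&(h[...,1]>150)&(h[...,2]>60)).astype(np.uint8)
k,l,st,c=cv2.connectedComponentsWithStats(m)
print(proj("top",[[.4275,.197,z] for z in(.116,.136,.161)]).round(1).tolist(),[(c[i].round(0).tolist(),int(st[i,4])) for i in range(1,k) if st[i,4]>15])
g=K("scene")[2][:3,3]; P=np.array([.4275,.197,.16]);d=P-g
print([ (g+d*t).round(3).tolist() for t in (.7,.75,.8,.85,.9)])
```

```text
[[160.5, 301.3], [156.7, 300.1], [151.7, 298.6]] [([265.0, 91.0], 823), ([333.0, 99.0], 942), ([493.0, 213.0], 841), ([123.0, 218.0], 83), ([133.0, 209.0], 17), ([130.0, 217.0], 22)]
[[0.622, -0.052, 0.369], [0.59, -0.01, 0.334], [0.557, 0.031, 0.299], [0.525, 0.073, 0.265], [0.492, 0.114, 0.23]]
```

jog_arm --motion '[{"jaw":1,"offset":[25,0,0],"twist":[0,0,0]},{"jaw":1,"offset":[25,0,0],"twist":[0,0,0]},{"jaw":1,"offset":[0,20,0],"twist":[0,0,0]},{"jaw":1,"offset":[0,18,0],"twist":[0,0,0]},{"jaw":1,"offset":[0,0,0],"twist":[0,0,0]}]'

```text
t: 20.78
tool_pos: [0.6092, 0.1368, 0.0963]
ee_rot: [-0.0, 0.705, 0.709, 0.0]
force: [0.4, -0.4, -0.1]
gripper_width: 0.0003
finger_force: 0.0
```

Run:
```python
from h import *
pin("sc13"); print(edge("w13"))
```

```text
20.82 [0.6092 0.136  0.0962] [ 0.1 -0.5 -0.4]
red [353.5 154.5] 61 pred z: [(0.116, [352.7, 170.3]), (0.136, [353.0, 163.6]), (0.161, [353.3, 154.9])]
(np.float64(0.052436749632632056), np.float64(0.14784246140078355), 32)
```

The pin is standing on the lug, with its head seen at scene (353.5,154.5), matching z 0.161. Now I'll nudge gently.

jog_arm --motion '[{"jaw":1,"offset":[0,3,0],"twist":[0,0,0]},{"jaw":1,"offset":[0,2,0],"twist":[0,0,0]},{"jaw":1,"offset":[0,0.5,0],"twist":[0,0,0]},{"jaw":1,"offset":[0,0.5,0],"twist":[0,0,0]},{"jaw":1,"offset":[0,0.5,0],"twist":[0,0,0]},{"jaw":1,"offset":[0,0.5,0],"twist":[0,0,0]},{"jaw":1,"offset":[0,0,0],"twist":[0,0,0]}]'

```text
t: 21.75
tool_pos: [0.61, 0.1413, 0.0957]
ee_rot: [0.0, 0.706, 0.708, -0.0]
force: [0.6, -1.8, 0.1]
gripper_width: 0.0003
finger_force: 1.0
```

Run:
```python
from h import *
pin("sc14"); print(edge("w14"))
```

```text
21.8 [0.6099 0.1414 0.0957] [ 0.3 -3.1  0.9]
red [353.5 154.5] 62 pred z: [(0.116, [352.7, 170.3]), (0.136, [353.0, 163.6]), (0.161, [353.3, 154.9])]
(np.float64(0.05419351893490378), np.float64(0.14832175934570804), 38)
```

Contact at about 3 N. Continuing in 0.4 mm steps.

jog_arm --motion '[{"jaw":1,"offset":[0,0.4,0],"twist":[0,0,0]},{"jaw":1,"offset":[0,0.4,0],"twist":[0,0,0]},{"jaw":1,"offset":[0,0.4,0],"twist":[0,0,0]},{"jaw":1,"offset":[0,0.4,0],"twist":[0,0,0]},{"jaw":1,"offset":[0,0.4,0],"twist":[0,0,0]},{"jaw":1,"offset":[0,0,0],"twist":[0,0,0]}]'

```text
t: 22.6
tool_pos: [0.6094, 0.1428, 0.0957]
ee_rot: [0.0, 0.706, 0.708, -0.001]
force: [-1.7, -5.5, 1.7]
gripper_width: 0.0006
finger_force: 2.9
```

Run:
```python
from h import *
pin("sc15"); print(edge("w15"))
```

```text
22.65 [0.6094 0.1428 0.0957] [-2.2 -6.3  1.6]
red [353.7 154.4] 63 pred z: [(0.116, [352.7, 170.3]), (0.136, [353.0, 163.6]), (0.161, [353.3, 154.9])]
(np.float64(0.03842368059600112), np.float64(0.1500604604048218), 35)
```

jog_arm --motion '[{"jaw":1,"offset":[0,0.4,0],"twist":[0,0,0]},{"jaw":1,"offset":[0,0.4,0],"twist":[0,0,0]},{"jaw":1,"offset":[0,0.4,0],"twist":[0,0,0]},{"jaw":1,"offset":[0,0,0],"twist":[0,0,0]}]'

```text
t: 23.2
tool_pos: [0.6089, 0.1444, 0.0956]
ee_rot: [-0.0, 0.706, 0.708, -0.001]
force: [-3.4, -4.3, 1.6]
gripper_width: 0.0004
finger_force: 2.0
```

Run:
```python
from h import *
pin("sc16"); print(edge("w16"))
```

```text
23.25 [0.6089 0.1445 0.0956] [-3.8 -4.1  1.2]
red [351.4 156.1] 63 pred z: [(0.116, [352.7, 170.3]), (0.136, [353.0, 163.6]), (0.161, [353.3, 154.9])]
(np.float64(0.02674560227178089), np.float64(0.1524994311369353), 35)
```

jog_arm --motion '[{"jaw":1,"offset":[0.2,0.3,0],"twist":[0,0,0]},{"jaw":1,"offset":[0.2,0.3,0],"twist":[0,0,0]},{"jaw":1,"offset":[0,0,0],"twist":[0,0,0]}]'

```text
t: 23.68
tool_pos: [0.6091, 0.1452, 0.0955]
ee_rot: [-0.001, 0.706, 0.708, -0.001]
force: [-2.9, -3.5, 2.6]
gripper_width: 0.0006
finger_force: 2.0
```

Run:
```python
from h import *
pin("sc17"); print(edge("w17"))
```

```text
23.73 [0.6092 0.1453 0.0955] [-3.  -4.3  1.2]
red [351.3 156.1] 63 pred z: [(0.116, [352.7, 170.3]), (0.136, [353.0, 163.6]), (0.161, [353.3, 154.9])]
(np.float64(0.02454560149236422), np.float64(0.15328594945181637), 37)
```

jog_arm --motion '[{"jaw":1,"offset":[0,0.3,0],"twist":[0,0,0]},{"jaw":1,"offset":[0,0.3,0],"twist":[0,0,0]},{"jaw":1,"offset":[0,0,0],"twist":[0,0,0]}]'

```text
t: 24.15
tool_pos: [0.6097, 0.1462, 0.0954]
ee_rot: [-0.0, 0.706, 0.708, -0.0]
force: [-2.4, -2.6, 0.3]
gripper_width: 0.0003
finger_force: 1.4
```

Run:
```python
from h import *
pin("sc18"); print(edge("w18"))
```

```text
24.2 [0.6098 0.1462 0.0955] [-1.5 -2.3 -0.8]
red [352.6 163.6] 56 pred z: [(0.116, [352.7, 170.3]), (0.136, [353.0, 163.6]), (0.161, [353.3, 154.9])]
(np.float64(0.02249115683996271), np.float64(0.1543945568735196), 32)
```

The pin dropped to z 0.136, so it sits at the detent. I'll back off and press it from above with closed fingers.

jog_arm --motion '[{"jaw":1,"offset":[0,-15,0],"twist":[0,0,0]},{"jaw":1,"offset":[0,-20,0],"twist":[0,0,0]},{"jaw":1,"offset":[0,0,40],"twist":[0,0,0]},{"jaw":1,"offset":[0,0,40],"twist":[0,0,0]},{"jaw":1,"offset":[-30,15,10],"twist":[0,0,0]},{"jaw":1,"offset":[-40,18,0],"twist":[0,0,0]},{"jaw":1,"offset":[-40,18,0],"twist":[0,0,0]},{"jaw":1,"offset":[-40,18,0],"twist":[0,0,0]},{"jaw":1,"offset":[-32,17,0],"twist":[0,0,0]},{"jaw":1,"offset":[0,0,-30],"twist":[0,0,0]},{"jaw":1,"offset":[0,0,-20],"twist":[0,0,0]},{"jaw":1,"offset":[0,0,0],"twist":[0,0,0]}]'

```text
t: 25.75
tool_pos: [0.4277, 0.1963, 0.1349]
ee_rot: [-0.001, 0.706, 0.708, -0.001]
force: [-0.5, 0.5, 0.6]
gripper_width: 0.0005
finger_force: 0.0
```

Run:
```python
from h import *
pin("sc19")
```

```text
25.8 [0.4285 0.1965 0.1359] [-0.3  0.8  0. ]
red [352.3 164. ] 55 pred z: [(0.116, [352.7, 170.3]), (0.136, [353.0, 163.6]), (0.161, [353.3, 154.9])]
```

jog_arm --motion '[{"jaw":1,"offset":[0,0,-5],"twist":[0,0,0]},{"jaw":1,"offset":[0,0,-4],"twist":[0,0,0]},{"jaw":1,"offset":[0,0,-3],"twist":[0,0,0]},{"jaw":1,"offset":[0,0,-2],"twist":[0,0,0]},{"jaw":1,"offset":[0,0,0],"twist":[0,0,0]}]'

```text
t: 26.42
tool_pos: [0.4282, 0.1972, 0.1216]
ee_rot: [-0.0, 0.706, 0.708, -0.0]
force: [0.0, -0.2, 0.9]
gripper_width: 0.0006
finger_force: 0.0
```

jog_arm --motion '[{"jaw":1,"offset":[0,0,-2],"twist":[0,0,0]},{"jaw":1,"offset":[0,0,-2],"twist":[0,0,0]},{"jaw":1,"offset":[0,0,-2],"twist":[0,0,0]},{"jaw":1,"offset":[0,0,0],"twist":[0,0,0]}]'

```text
t: 26.92
tool_pos: [0.4282, 0.1971, 0.1155]
ee_rot: [-0.0, 0.706, 0.708, -0.0]
force: [0.5, 0.3, 0.0]
gripper_width: 0.0005
finger_force: 0.0
```

jog_arm --motion '[{"jaw":1,"offset":[0,0,-2],"twist":[0,0,0]},{"jaw":1,"offset":[0,0,-2],"twist":[0,0,0]},{"jaw":1,"offset":[0,0,0],"twist":[0,0,0]}]'

```text
t: 27.3
tool_pos: [0.4282, 0.1971, 0.1116]
ee_rot: [-0.0, 0.706, 0.708, -0.0]
force: [-0.2, 0.8, 0.7]
gripper_width: 0.0007
finger_force: 0.0
```

Run:
```python
from h import *
pin("sc20")
```

```text
27.35 [0.4283 0.1971 0.1117] [0.3 0.7 0.4]
red [351.9 165.6] 25 pred z: [(0.116, [352.7, 170.3]), (0.136, [353.0, 163.6]), (0.161, [353.3, 154.9])]
```

jog_arm --motion '[{"jaw":1,"offset":[0,0,-1.5],"twist":[0,0,0]},{"jaw":1,"offset":[0,0,-1.5],"twist":[0,0,0]},{"jaw":1,"offset":[0,0,0],"twist":[0,0,0]}]'

```text
t: 27.72
tool_pos: [0.4285, 0.1972, 0.1089]
ee_rot: [0.0, 0.706, 0.708, 0.0]
force: [0.2, 1.0, 3.3]
gripper_width: -0.0002
finger_force: 1.5
```

jog_arm --motion '[{"jaw":1,"offset":[0,0,-1.5],"twist":[0,0,0]},{"jaw":1,"offset":[0,0,-1.5],"twist":[0,0,0]},{"jaw":1,"offset":[0,0,0],"twist":[0,0,0]}]'

```text
t: 28.1
tool_pos: [0.4286, 0.1973, 0.1058]
ee_rot: [0.0, 0.706, 0.708, 0.0]
force: [1.0, 1.0, 3.2]
gripper_width: 0.0006
finger_force: 1.6
```

jog_arm --motion '[{"jaw":1,"offset":[0,0,-1.5],"twist":[0,0,0]},{"jaw":1,"offset":[0,0,-1.5],"twist":[0,0,0]},{"jaw":1,"offset":[0,0,0],"twist":[0,0,0]}]'

```text
t: 28.48
tool_pos: [0.4289, 0.1974, 0.1029]
ee_rot: [0.0, 0.706, 0.708, 0.001]
force: [1.5, 1.9, 3.5]
gripper_width: 0.0003
finger_force: 1.9
```

Run:
```python
from h import *
pin("sc21")
```

```text
28.52 [0.4289 0.1974 0.1029] [1.2 1.7 3.4]
red [351.7 168.5] 21 pred z: [(0.116, [352.7, 170.3]), (0.136, [353.0, 163.6]), (0.161, [353.3, 154.9])]
```

jog_arm --motion '[{"jaw":1,"offset":[0,0,-1.5],"twist":[0,0,0]},{"jaw":1,"offset":[0,0,-1.5],"twist":[0,0,0]},{"jaw":1,"offset":[0,0,-1.5],"twist":[0,0,0]},{"jaw":1,"offset":[0,0,0],"twist":[0,0,0]}]'

```text
t: 29.02
tool_pos: [0.4289, 0.1974, 0.0985]
ee_rot: [0.0, 0.706, 0.708, 0.001]
force: [2.6, 2.2, 4.5]
gripper_width: 0.0003
finger_force: 1.9
```

jog_arm --motion '[{"jaw":1,"offset":[0,0,-1.5],"twist":[0,0,0]},{"jaw":1,"offset":[0,0,-1.5],"twist":[0,0,0]},{"jaw":1,"offset":[0,0,0],"twist":[0,0,0]}]'

```text
t: 29.4
tool_pos: [0.4287, 0.1973, 0.0953]
ee_rot: [0.0, 0.706, 0.708, 0.0]
force: [2.4, 1.7, 3.5]
gripper_width: 0.0007
finger_force: 1.9
```

Run:
```python
from h import *
pin("sc22")
```

```text
29.45 [0.4287 0.1972 0.0953] [1.5 1.5 3.3]
red [352.  171.3] 23 pred z: [(0.116, [352.7, 170.3]), (0.136, [353.0, 163.6]), (0.161, [353.3, 154.9])]
```

jog_arm --motion '[{"jaw":1,"offset":[0,0,-1.5],"twist":[0,0,0]},{"jaw":1,"offset":[0,0,-1.5],"twist":[0,0,0]},{"jaw":1,"offset":[0,0,-1],"twist":[0,0,0]},{"jaw":1,"offset":[0,0,0],"twist":[0,0,0]}]'

```text
t: 29.95
tool_pos: [0.4293, 0.1975, 0.0934]
ee_rot: [0.001, 0.706, 0.708, 0.001]
force: [-2.6, 1.6, 20.7]
gripper_width: 0.0002
finger_force: 10.1
```

jog_arm --motion '[{"jaw":1,"offset":[0,0,-1],"twist":[0,0,0]},{"jaw":1,"offset":[0,0,0],"twist":[0,0,0]}]'

```text
t: 30.2
tool_pos: [0.4295, 0.1975, 0.0933]
ee_rot: [0.001, 0.706, 0.708, 0.002]
force: [-4.4, 0.6, 27.6]
gripper_width: 0.0008
finger_force: 13.8
```

It bottomed firmly. I'll lift off and check the head's height.

jog_arm --motion '[{"jaw":1,"offset":[0,0,15],"twist":[0,0,0]},{"jaw":1,"offset":[0,0,40],"twist":[0,0,0]},{"jaw":1,"offset":[0,-30,20],"twist":[0,0,0]},{"jaw":1,"offset":[0,-40,0],"twist":[0,0,0]},{"jaw":1,"offset":[0,0,0],"twist":[0,0,0]}]'

```text
t: 30.82
tool_pos: [0.4272, 0.125, 0.1647]
ee_rot: [-0.001, 0.707, 0.707, -0.001]
force: [0.8, -0.1, -0.2]
gripper_width: 0.0003
finger_force: 0.0
```

Run:
```python
from h import *
pin("sc23")
c=proj("wrist",[[.4275,.197,.116]])[0]; r=red("w23","wrist",c,50);print(c,r)
sc=red("sc23b","scene",(353,170),25);print(sc[2:],tri([("wrist",r[0]),("scene",sc[0])]))
for f,box in(("sc23",None),):
    im=cv2.imread(f"pics/{f}.png")
    for y in range(160,184,2): print(y,[im[y,x].tolist() for x in (348,353,358)])
```

```text
30.88 [0.4272 0.1262 0.1646] [-0.1 -0.6 -0.8]
red [352.2 169.6] 54 pred z: [(0.116, [352.7, 170.3]), (0.136, [353.0, 163.6]), (0.161, [353.3, 154.9])]
[318.37984486 144.14030679] (array([316.20477816, 144.14163823]), 1172, array([298, 125]), array([335, 163]))
(array([349, 166]), array([356, 173])) [0.42593175 0.19794682 0.11663886]
160 [[93, 131, 171], [119, 173, 226], [161, 192, 226]]
162 [[68, 101, 130], [100, 146, 193], [188, 194, 198]]
164 [[53, 77, 96], [144, 156, 179], [185, 191, 195]]
166 [[43, 59, 115], [68, 70, 225], [178, 184, 194]]
168 [[84, 95, 205], [50, 54, 227], [135, 140, 200]]
170 [[84, 89, 132], [44, 49, 225], [129, 132, 175]]
172 [[45, 47, 87], [23, 27, 124], [152, 158, 181]]
174 [[112, 115, 118], [70, 72, 124], [197, 202, 208]]
176 [[163, 170, 174], [188, 194, 199], [180, 187, 190]]
178 [[92, 92, 94], [180, 186, 192], [108, 109, 111]]
180 [[89, 93, 94], [99, 99, 103], [106, 109, 109]]
182 [[89, 91, 94], [86, 89, 92], [177, 184, 188]]
```

```bash
python3 -c "
from bench import env
print(env.finish_job())"
```

```text
the job is handed in; nothing more can be done
None
```

The job is handed in at about 31 s of the 72 s allowed: the rest is back in front of the disc and the red pin was pressed down until it stopped firmly at about 28 N. The cameras put the head within about 1 mm of flat on the fork. I saw no contact with the other tools, though I took no final picture of the block.

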